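# Wedge up a print bed under the swing lamp

### The job

Swing the bench lamp's stiff arm about a quarter turn out of the way, towards the robot's side of the bench, so that it stays there. Then slide the wooden wedge along the bench, tip first and straight, under the middle of the print-bed plate's front bar until the bar has just lifted off its rests, by about 5 mm. Finish while still holding the wedge there with the gripper, not pressing on or lifting the bed plate with the hand, and leave the bottle, screwdriver and bin alone.

Things in the scene. Friction and masses are not known exactly. Their poses are not given: they have to be found in the camera images.
- lamp_knob (a point): Upright black knob (18 mm diameter, 40 mm tall, free on all sides) on top of the lamp's round white head (disc of 90 mm diameter, 20 mm thick, its underside about 118 mm above the bench). The point lies on the knob's axis, 160 mm above the bench, 22 mm above the head's top and 18 mm below the knob's top. The knob can be gripped from above and led around the pivot.
- lamp_pivot (a point): Point on the vertical hinge axis of the lamp arm, 130 mm above the bench, on top of the lamp's steel post (round black foot of 90 mm diameter, fixed to the bench; the hub's top is 142 mm above the bench). The knob's axis is always 240 mm from this axis. The arm is a level bar 16 mm wide.
- lamp_arm (a joint): Swing of the lamp arm about its vertical axis, rad. At 0 the arm reaches to the robot's right (roughly world -y) over the front of the print bed, in the way of the gripper. It grows as the head swings clockwise seen from above, towards the robot (-x); stops at -0.4 and 1.75. The hinge is stiff (about 1.5 N at the knob moves it) and stays where it is left.
- frame: Print-bed unit: a U-shaped aluminium frame (190 mm deep, 216 mm wide, bars 20 mm high) fixed to the bench, open at the front, with a dark motor block behind. Origin: on the bench at the centre of the frame; x axis points from its open front to its rear (away from the robot), y to its left, z up. Between its side bars the bench is bare, 176 mm wide.
- lip (a point): Middle of the underside of the round front bar (12 mm diameter, 170 mm long) of the bed plate. At rest 12 mm above the bench, 80 mm in front of the frame's origin. Axes as the plate's (x to the rear). The plate (aluminium and glass, about 0.5 kg) is hinged 160 mm behind this bar; only its weight holds it down; its top is about 35 mm above the bench.
- plate (a joint): Lift angle of the bed plate about its rear hinge, rad: 0 at rest with the plate's two front ears on the rubber rests on the frame, growing as the front bar lifts: 0.031 rad is 5 mm of lift of the bar.
- wedge_grip (a point): Centre of the pale wooden wedge's upright heel block (30 x 30 mm, 48 mm tall; this point is 24 mm above the wedge's underside), to be gripped across its sides. Its x axis points to the wedge's tip, y across. The wedge is 130 mm long, 30 mm wide, about 0.12 kg.
- wedge_tip (a point): Middle of the wedge's tip edge, at its underside (on the bench when flat), 115 mm ahead of wedge_grip along x; same axes. The top slopes 1 in 5, from 3 mm thick at the tip to 23 mm thick 100 mm behind it, where the heel block begins; it is 12 mm high 45 mm behind the tip, 17 mm high 70 mm behind.
- bottle: Green bottle with orange cap, 60 mm diameter, 170 mm tall, standing; a bystander. Origin: centre of its underside.
- screwdriver: Screwdriver lying on the bench; a bystander. Origin on its underside.
- bin: Small red open bin, 90 x 80 x 50 mm; a bystander. Origin: centre of its underside.
Mind the look-alikes: they are no part of the job. Of the things that look like the part that bears wedge_grip, the smallest one is meant.

How it is judged:
On the way, in this order (a step that is already met when the one before it is completed fails the run):
1. the lamp arm is swung out of the way, the bed plate still down (value of joint lamp_arm above 1.05 rad and value of joint plate below 0.006 rad), for 0.2 s.
2. the wedge lifts the front bar off its rests (value of joint plate above 0.014 rad and contact force between wedge and plate above 0.5 N), for 0.2 s.
At the end, for the whole second after the job is handed in: Lamp joint over 1.05 rad; front bar 2 to 8 mm off its rests (plate joint 0.0125-0.050), carried by the wedge, not the robot; wedge flat on the bench, tip within 30 mm of the bed's middle line, within 0.25 rad of straight; fingers hold it (over 1 N); at rest (value of joint lamp_arm above 1.05 rad and value of joint plate between 0.0125 and 0.05 rad and contact force between wedge and plate above 0.5 N and contact force between the fingers and wedge above 1 N and contact force between each of the arm, the fingers and plate below 0.2 N and height (world z) of wedge_tip below 0.004 m and angle between wedge_grip's own z axis and vertical below 0.06 rad and y of wedge_tip in the frame of frame between -0.03 and 0.03 m and angle between the x axis of wedge_grip and the x axis of frame, either way round below 0.25 rad and velocity of joint plate below 0.03 rad/s and linear speed of wedge below 0.01 m/s); the arm keeps its last pose, push and grip.
It fails at once if the bottle is disturbed (distance of bottle from where it was at the start of the episode above 0.02 m).
It fails at once if the screwdriver is disturbed (distance of screwdriver from where it was at the start of the episode above 0.02 m).
It fails at once if the bin is disturbed (distance of bin from where it was at the start of the episode above 0.02 m).
It fails at once if the robot presses on the bed plate (contact force between any of the fingers, the arm and plate above 1.5 N).
It also fails if it takes over 64 s, if anything falls off the work surface, if the arm or the gripper's body presses on something with over 40 N, if the wrist force passes 120 N, or if a joint passes its speed limit or range.

### The arm

A 6-joint arm with a two-finger parallel gripper is mounted at the origin on the work surface. World frame = base frame: x ahead of the robot, y to its left, z up, the work surface at z = 0. Lengths are in m, angles in rad, forces in N, time in s.
With the tool pointing down it reaches from about 0.35 to 0.85 m from the base axis. Payload 8.1 kg.
Tool frame: the origin (TCP) lies at the very end of the fingers, on their centre line; the grasp point (between the pads) lies 19 mm behind it (bot.grip_depth is the distance from the TCP to the grasp point, in m); z points along the fingers, y is the line along which they close (so a half turn about z gives the same grasp; the last joint's range is limited). The gripper opens to 85 mm and grips with 20 to 120 N. Pads are 22 mm wide; open, the fingers measure 114 mm over their backs; the gripper's body (76 mm by 85 mm) begins 54 mm behind the grasp point. The pads swing forward as they close: fully open they stand 13 mm farther back than shut.
Start: joints at [-1.237, 0.13, 1.488, -0, 1.523, -0.085], TCP at [0.244, -0.548, 0.231] pointing down, gripper open.
Joint ranges: [-2.96, 2.96], [-0.89, 2.26], [0.02, 2.5], [-1.34, 4.48], [0, 2.73], [-2.66, 2.66]. Speed limits (rad/s): [2.39, 2.39, 2.79, 3.14, 3.14, 3.14].

### API

Orientations are given as a unit quaternion [w, x, y, z].
In Python, from station import bot, camera, finish_job gives the robot as it stands.
- The arm moves only by the tool jog_arm, never from a script. Its argument "plan" is a list that holds one entry, the list of rows, each a list of 5 numbers: the shift along the world's x, y, z in cm, then the turn about the world's z in degrees, then the opening in per cent of the stroke, from 0 (shut) to 100 (fully open). A call has 1 to 20 rows; each row is the pose to reach, as a shift and turn from the pose commanded when the call began; what a row does not reach only later rows make up. A row lasts 1/12 s, in which the tool goes at most 41.7 mm and 7.16 degrees, less where a joint would pass 70% of its speed; a pose out of reach is approached as far as the arm can. A call with a gripper value outside its range is refused whole. The fingers move at their own pace and stop on an object; "newtons" is the grip in N (left out, the last holds). Time passes only in rows, so rows that repeat a pose let the fingers close. It gives the time, the measured TCP pose, the force, the opening and the grip force at its end, in the units of the state.
- bot.observe(): the state, without advancing time (a new reading comes with each control period).
- camera(name): name is "side" or "top"; returns a dict with "image" (400x640x3 uint8, red, green, blue), "mtx" (3x3 intrinsics, pixels), "D" ([k1, k2, p1, p2, k3] as OpenCV has them; the pictures are not rectified), "view" (4x4, takes a point from world to camera coordinates). Camera axes: x right, y up, looking along -z (the intrinsics and any distortion apply to the point x, -y, -z); pixel columns grow to the right and rows downward; lengths in m; the calibration is good to about 2 mm. A picture is of the moment at which its call begins. There is no depth.
- finish_job(): hands the job in; it is judged then, once.
The state is a dict: "t": time; "q": joint angles; "joint_velocities": joint speeds; "joint_torque": joint torques, N m; "eef_pos": TCP position; "ee_rot": TCP orientation; "force": force on the tool from outside, world axes, zero at the start; "ft_torque": the same for the moment, N m; "finger_gap": finger opening in m; "grip_force": force on a finger pad.
Only numpy, scipy, OpenCV 4.12 (cv2) and the standard library are available. Lean on these libraries where they do the work, as an engineer would, in place of code of your own. Each camera call takes 0.05 s, during which the arm holds its last target. There are 200 camera calls.

## Working session

There is one attempt and no reset: what is moved stays moved. The work goes in short steps, Python scripts to look and compute and a tool call to move; the robot and the scene stay as the last step left them, time stands still between calls to the robot, and variables do not carry over. Pictures are saved under pics/ and viewed, at most 10 in all, crops included, and the job is handed in when it is done.

Besides the shell and the picture viewer there is one more tool, called after "Emit:" by a JSON object that holds its "fn" and its "kwargs". jog_arm: Moves the arm, as the interface text tells. Its arguments: {"type":"object","properties":{"plan":{"type":"array","items":{"type":"array","items":{"type":"array","items":{"type":"number"}}}},"newtons":{"type":"number"}},"required":["plan"]}

```bash
mkdir -p pics; cat > h.py <<'E'
import numpy as np, cv2
from station import bot, camera, finish_job
def snap(n,f=None):
    c=camera(n); c={k:np.array(v) for k,v in c.items()}
    if f: cv2.imwrite(f'pics/{f}.png',c['image'][:,:,::-1])
    return c
def ray(c,uv):
    p=cv2.undistortPoints(np.array([[uv]],float),c['mtx'],c['D']).ravel()
    R=c['view'][:3,:3]; t=c['view'][:3,3]
    d=R.T@np.array([p[0],-p[1],-1]); return -R.T@t, d/np.linalg.norm(d)
def onz(c,uv,z):
    o,d=ray(c,uv); return o+d*(z-o[2])/d[2]
def two(c1,u1,c2,u2):
    o1,d1=ray(c1,u1);o2,d2=ray(c2,u2)
    s=np.linalg.lstsq(np.c_[d1,-d2],o2-o1,rcond=None)[0]
    a=o1+s[0]*d1;b=o2+s[1]*d2; return (a+b)/2,np.linalg.norm(a-b)
def proj(c,P):
    P=np.atleast_2d(P)@c['view'][:3,:3].T+c['view'][:3,3]; P=P*[1,-1,-1]
    return cv2.projectPoints(P,np.zeros(3),np.zeros(3),c['mtx'],c['D'])[0].reshape(-1,2)
E
python3 - <<'E'
from h import *
for n in('top','side'):
    c=snap(n,n+'0'); np.savez(n+'0.npz',**c); o,_=ray(c,(320,200)); print(n,o,c['D'])
print(bot.observe())
E
```

```text
top [ 0.41410061 -0.04459431  1.50610195] [-0.00076736  0.          0.          0.          0.        ]
side [-0.06760471  0.88132407  0.75221987] [-0.07666898  0.          0.          0.          0.        ]
{'t': 0.1, 'q': array([-1.23741101e+00,  1.31092229e-01,  1.48918295e+00,  3.67531753e-05,
        1.52299714e+00, -8.54300715e-02]), 'joint_velocities': array([ 3.48492408e-04, -2.15321455e-03, -1.09038300e-03, -3.70613908e-04,
       -4.49958180e-05,  1.14298665e-03]), 'joint_torque': array([ 2.09503902e-03, -5.70947349e+01, -5.01945484e+01, -3.93946380e-05,
        8.00235139e-03, -3.14122147e-06]), 'eef_pos': array([ 0.24385991, -0.54766376,  0.23033849]), 'ee_rot': array([-8.35656029e-04,  9.78154056e-01,  2.07879621e-01, -8.56399116e-05]), 'force': array([-0.12373461,  0.12218467, -0.53247081]), 'ft_torque': array([ 0.01092091, -0.05122917, -0.01258682]), 'grip_force': 0.0, 'finger_gap': 0.08557060903436436}
```

View pics/top0.png

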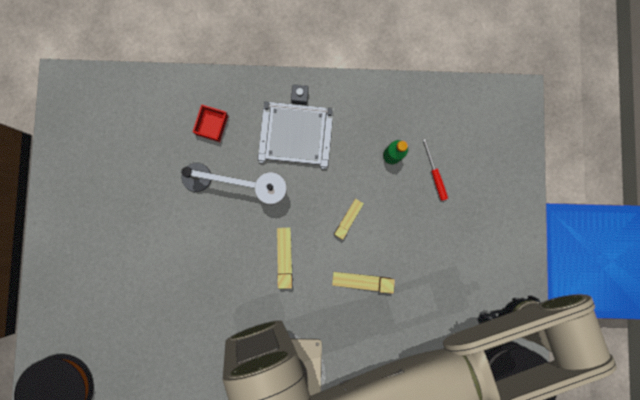

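View pics/side0.png

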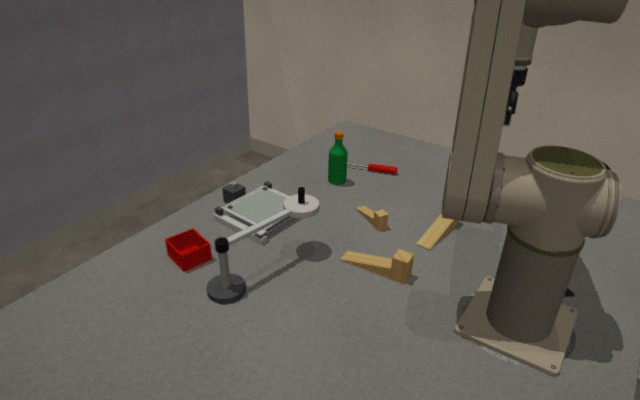

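Both views show three yellow wedges. In the top view they are at (348,220), (285,258) and (363,283), and (348,220), with its heel near (342,236), looks smallest. The knob is at (270,187), the pivot at (187,172), and the frame and plate are centred near (296,135).

```bash
python3 - <<'E'
from h import *
L=lambda n:dict(np.load(n+'0.npz'))
T,S=L('top'),L('side')
for n,c in(('top',T),('side',S)):
    hsv=cv2.cvtColor(c['image'],cv2.COLOR_RGB2HSV)
    for nm,lo,hi in(('yel',(15,60,90),(32,255,255)),('red',(0,180,80),(4,255,255)),('green',(45,100,30),(80,255,255))):
        m=cv2.inRange(hsv,lo,hi)
        for k in cv2.findContours(m,0,1)[0]:
            a=cv2.contourArea(k)
            if a>60:
                r=cv2.minAreaRect(k); print(n,nm,a,np.round(cv2.boxPoints(r)).tolist(),np.round(onz(c,r[0],0),3))
t=T['image'][60:300,170:410,::-1]; t=cv2.resize(t,(600,600),interpolation=cv2.INTER_CUBIC); cv2.imwrite('pics/t1.png',t)
s=S['image'][170:290,200:420,::-1]; cv2.imwrite('pics/s1.png',cv2.resize(s,(800,436),interpolation=cv2.INTER_CUBIC))
E
```

```text
top yel 839.5 [[331.0, 286.0], [333.0, 271.0], [395.0, 278.0], [393.0, 294.0]] [ 0.278 -0.233  0.   ]
top yel 776.5 [[277.0, 228.0], [291.0, 228.0], [291.0, 288.0], [277.0, 288.0]] [0.345 0.01  0.   ]
top yel 395.5 [[333.0, 234.0], [354.0, 198.0], [363.0, 203.0], [342.0, 240.0]] [ 0.47  -0.183  0.   ]
top yel 79.0 [[397.0, 140.0], [407.0, 140.0], [407.0, 150.0], [397.0, 150.0]] [ 0.705 -0.348  0.   ]
top red 177.0 [[431.0, 171.0], [438.0, 168.0], [447.0, 198.0], [441.0, 200.0]] [ 0.584 -0.465  0.   ]
top red 710.5 [[193.0, 133.0], [202.0, 105.0], [227.0, 112.0], [218.0, 141.0]] [0.758 0.255 0.   ]
top green 275.5 [[379.0, 154.0], [396.0, 138.0], [409.0, 152.0], [392.0, 167.0]] [ 0.68  -0.323  0.   ]
side yel 533.0 [[544.0, 356.0], [560.0, 304.0], [578.0, 309.0], [562.0, 361.0]] [-0.091 -0.027  0.   ]
side yel 1279.0 [[339.0, 262.0], [349.0, 232.0], [415.0, 254.0], [405.0, 284.0]] [ 0.366 -0.029  0.   ]
side yel 596.0 [[415.0, 243.0], [443.0, 210.0], [456.0, 221.0], [428.0, 254.0]] [ 0.289 -0.228  0.   ]
side yel 419.5 [[355.0, 208.0], [369.0, 195.0], [394.0, 220.0], [381.0, 234.0]] [
[... 241 characters left out ...]
[530.0, 191.0], [533.0, 162.0], [607.0, 169.0], [604.0, 199.0]] [ 0.036 -0.802  0.   ]
side yel 344.0 [[502.0, 158.0], [536.0, 158.0], [536.0, 185.0], [502.0, 185.0]] [ 0.198 -0.762  0.   ]
side yel 3170.0 [[468.0, 199.0], [503.0, -2.0], [524.0, 1.0], [489.0, 203.0]] [ 0.503 -1.497  0.   ]
side yel 3295.0 [[443.0, 196.0], [478.0, -2.0], [500.0, 2.0], [465.0, 200.0]] [ 0.604 -1.428  0.   ]
side red 1236.0 [[162.0, 240.0], [201.0, 224.0], [215.0, 258.0], [176.0, 274.0]] [0.778 0.227 0.   ]
side red 150.5 [[367.0, 170.0], [368.0, 163.0], [397.0, 167.0], [396.0, 174.0]] [ 0.598 -0.488  0.   ]
side green 643.0 [[328.0, 184.0], [330.0, 139.0], [347.0, 139.0], [345.0, 184.0]] [ 0.751 -0.44   0.   ]
```

View pics/t1.png

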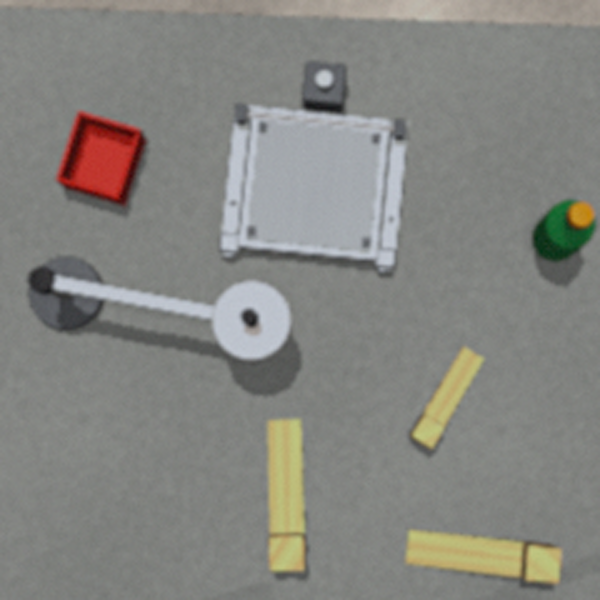

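View pics/s1.png

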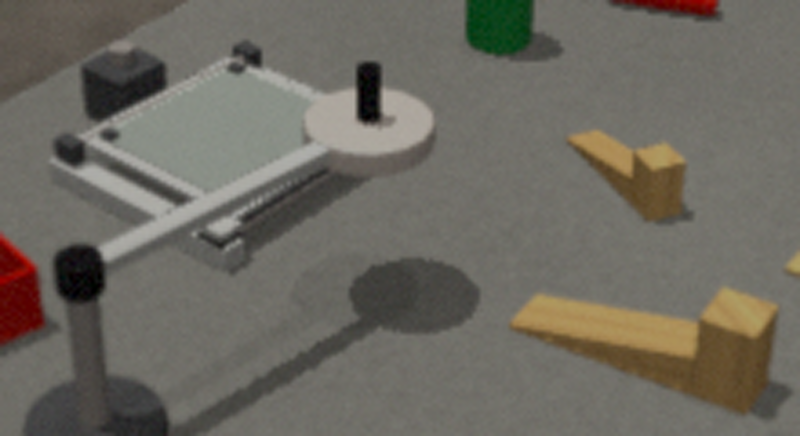

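The small wedge at top (342,236)/(355,201) is the smallest of the three: about 41 px long against 60–62 px for the others. Its heel is at crop (428,430) in the top view and (660,162) in the side view. The other two are look-alikes.

```bash
python3 - <<'E'
from h import *
L=lambda n:dict(np.load(n+'0.npz'))
T,S=L('top'),L('side')
t=lambda u,v:(u/2.5+170-.3,v/2.5+60-.3)
s=lambda u,v:(u/3.636+200-.36,v/3.636+170-.36)
np.set_printoptions(precision=4,suppress=True)
for n,a,b in(('knobtop',t(249,317),s(369,66)),('hubtop',t(40,278),s(80,252)),('heeltop',t(428,430),s(660,162)),('tip',t(475,352),s(576,140)),
  ('plateFL',t(243,246),s(205,205)),('plateRR',t(392,122),s(240,60))):
    print(n,*two(T,a,S,b))
print('tip z0',onz(T,t(475,352),.002),'heel z48',onz(T,t(428,430),.048))
for n,p,z in(('FL',(221,252),.02),('FR',(395,270),.02),('RL',(236,105),.02),('RR',(407,123),.02),
  ('FLend',(230,256),.02),('FRend',(386,271),.02),('barL',(246,252),.024),('barR',(375,263),.024),('glassFL',(247,243),.035),('glassFR',(377,255),.035),('plRL',(255,108),.035),('plRR',(390,122),.035)):
    print(n,onz(T,t(*p),z))
E
```

```text
knobtop [0.5461 0.0501 0.1792] 0.00161606061722933
hubtop [0.5859 0.286  0.1455] 0.001093178043553372
heeltop [ 0.4284 -0.1589  0.0423] 0.0014979197756650542
tip [ 0.5299 -0.2174 -0.004 ] 0.005719469766490844
plateFL [0.657  0.0781 0.0376] 0.027570261972961932
plateRR [ 0.8041 -0.1096  0.0293] 0.006231418397304605
tip z0 [ 0.527 -0.218  0.002] heel z48 [ 0.429  -0.1581  0.048 ]
FL [0.6403 0.0979 0.02  ]
FR [ 0.6239 -0.116   0.02  ]
RL [0.8249 0.0858 0.02  ]
RR [ 0.8086 -0.1269  0.02  ]
FLend [0.6357 0.0867 0.02  ]
FRend [ 0.6224 -0.105   0.02  ]
barL [0.6406 0.067  0.024 ]
barR [ 0.6313 -0.0911  0.024 ]
glassFL [0.6499 0.0653 0.035 ]
glassFR [ 0.6396 -0.093   0.035 ]
plRL [0.8177 0.0611 0.035 ]
plRR [ 0.8052 -0.1051  0.035 ]
```

Checks: knob–pivot 239 mm, knob top 179 mm, wedge 115 mm long (yaw −31°), frame width 214 mm with its axis at about −4.2°, and lip at about (0.645, −0.010). All agree with the text. Next I move above the knob.

Emit:
{"fn": "jog_arm", "kwargs": {"plan": [[[1,2,0,3,100],[2.5,5,0,8,100],[4.3,8.6,0,15,100],[30.2,59.8,0,60,80],[30.2,59.8,0,60,60],[30.2,59.8,0,60,60],[30.2,59.8,0,60,60],[30.2,59.8,0,60,60],[30.2,59.8,0,60,60],[30.2,59.8,0,60,60],[30.2,59.8,0,60,60],[30.2,59.8,0,60,60],[30.2,59.8,0,60,60],[30.2,59.8,0,60,60],[30.2,59.8,0,60,60],[30.2,59.8,0,60,60],[30.2,59.8,0,60,60],[30.2,59.8,0,60,60],[30.2,59.8,0,60,60],[30.2,59.8,0,60,60]]], "newtons": 30}}

```text
t: 1.77
eef_pos: [0.5456, 0.0497, 0.2307]
ee_rot: [-0.0, 0.743, 0.669, -0.001]
force: [-0.6, -0.1, 0.2]
finger_gap: 0.051
grip_force: 0.0
```

Emit:
{"fn": "jog_arm", "kwargs": {"plan": [[[0,0,-2.5,0,60],[0,0,-5,0,60],[0,0,-7,0,60],[0,0,-8.3,0,60],[0,0,-8.5,0,60],[0,0,-8.5,0,60],[0,0,-8.5,0,30],[0,0,-8.5,0,10],[0,0,-8.5,0,10],[0,0,-8.5,0,10],[0,0,-8.5,0,10],[0,0,-8.5,0,10]]], "newtons": 30}}

```text
t: 2.77
eef_pos: [0.5471, 0.0497, 0.1481]
ee_rot: [0.001, 0.743, 0.669, 0.001]
force: [-0.8, -1.1, 6.7]
finger_gap: 0.0172
grip_force: 29.3
```

```bash
python3 - <<'E'
from h import *
import math
o=bot.observe();p=o['eef_pos'];print(p,o['finger_gap'],o['grip_force'],o['force'],o['q'])
P=np.array([.5859,.286]);d=p[:2]-P;a0=math.atan2(d[1],d[0]);r=np.hypot(*d);print(r)
for k in range(1,21):
    th=77*min(1,k/17) 
    a=a0-math.radians(th);q=P+r*np.array([math.cos(a),math.sin(a)])-p[:2];print(k,np.round(q*100,1),round(-th))
E
```

```text
[0.54714004 0.04973212 0.14811738] 0.01719697809860416 29.26827371120453 [-0.75376691 -1.12376186  6.65423684] [-2.46157821e-03  4.60468155e-02  1.73150472e+00 -3.39685277e-04
  1.36114124e+00  1.02335007e-01]
0.23942607528472284
1 [-1.9  0.4] -5
2 [-3.7  0.9] -9
3 [-5.4  1.6] -14
4 [-7.2  2.4] -18
5 [-8.8  3.3] -23
6 [-10.4   4.4] -27
7 [-11.8   5.6] -32
8 [-13.2   6.9] -36
9 [-14.5   8.3] -41
10 [-15.6   9.8] -45
11 [-16.7  11.3] -50
12 [-17.6  13. ] -54
13 [-18.4  14.7] -59
14 [-19.   16.5] -63
15 [-19.5  18.3] -68
16 [-19.8  20.2] -72
17 [-20.   22.1] -77
18 [-20.   22.1] -77
19 [-20.   22.1] -77
20 [-20.   22.1] -77
```

Knob gripped (gap 17 mm). Now I lead it round the pivot.

Emit:
{"fn": "jog_arm", "kwargs": {"plan": [[[-0.8,0.2,0.2,-2,10],[-1.9,0.4,0.2,-5,10],[-3.7,0.9,0.2,-9,10],[-5.4,1.6,0.2,-14,10],[-7.2,2.4,0.2,-18,10],[-8.8,3.3,0.2,-23,10],[-10.4,4.4,0.2,-27,10],[-11.8,5.6,0.2,-32,10],[-13.2,6.9,0.2,-36,10],[-14.5,8.3,0.2,-41,10],[-15.6,9.8,0.2,-45,10],[-16.7,11.3,0.2,-50,10],[-17.6,13.0,0.2,-54,10],[-18.4,14.7,0.2,-59,10],[-19.0,16.5,0.2,-63,10],[-19.5,18.3,0.2,-68,10],[-19.8,20.2,0.2,-72,10],[-20.0,22.1,0.2,-77,10],[-20.0,22.1,0.2,-77,10],[-20.0,22.1,0.2,-77,10]]], "newtons": 30}}

```text
t: 4.43
eef_pos: [0.3455, 0.2716, 0.1482]
ee_rot: [-0.0, 0.998, 0.063, -0.0]
force: [-0.9, 0.9, -2.8]
finger_gap: 0.0169
grip_force: 31.5
```

Emit:
{"fn": "jog_arm", "kwargs": {"plan": [[[0,0,0,0,40],[0,0,0,0,60],[0,0,0,0,60],[0,0,2,0,60],[0,0,5,0,60],[0,0,8,0,60],[0,0,9,0,60],[0,0,9,0,60]]]}}

```text
t: 5.1
eef_pos: [0.348, 0.2714, 0.2423]
ee_rot: [-0.002, 0.998, 0.061, 0.003]
force: [0.1, -0.5, 0.2]
finger_gap: 0.0512
grip_force: 0.0
```

```bash
python3 - <<'E'
from h import *
import math
o=bot.observe();p=o['eef_pos'];print(p,o['ee_rot'],o['q'],o['force'])
print('to heel', (np.array([.4287,-.1585])-p[:2])*100)
c=snap('top'); t=c['image'][60:300,170:410,::-1]; cv2.imwrite('pics/t2.png',cv2.resize(t,(600,600),interpolation=cv2.INTER_CUBIC))
E
```

```text
[0.34801616 0.27143959 0.24233701] [-0.00158962  0.9981473   0.06074286  0.00312302] [ 5.46220260e-01 -3.24446333e-01  1.89382432e+00 -1.02440905e-04
  1.56520679e+00  1.99545549e+00] [ 0.13683604 -0.54768808  0.21535257]
to heel [  8.06838394 -42.99395922]
```

View pics/t2.png

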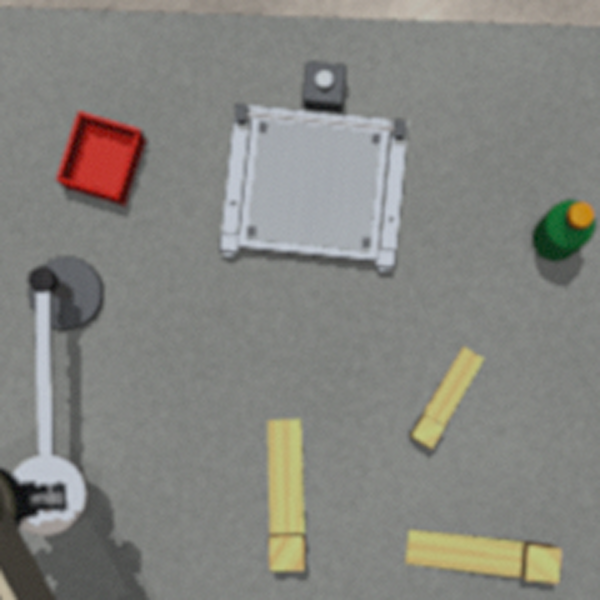

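The lamp now points toward the robot, with its head at crop (48,495), and the wedge is untouched with its heel at crop (428,430). Moving above the wedge's heel.

Emit:
{"fn": "jog_arm", "kwargs": {"plan": [[[0.3,-1.5,0,-2,70],[0.8,-4.0,0,-6,80],[8.1,-43,-5,-37.5,80],[8.1,-43,-5,-37.5,80],[8.1,-43,-5,-37.5,80],[8.1,-43,-5,-37.5,80],[8.1,-43,-5,-37.5,80],[8.1,-43,-5,-37.5,80],[8.1,-43,-5,-37.5,80],[8.1,-43,-5,-37.5,80],[8.1,-43,-5,-37.5,80],[8.1,-43,-5,-37.5,80],[8.1,-43,-5,-37.5,80],[8.1,-43,-5,-37.5,80],[8.1,-43,-5,-37.5,80],[8.1,-43,-5,-37.5,80],[8.1,-43,-5,-37.5,80]]]}}

```text
t: 6.57
eef_pos: [0.4269, -0.158, 0.1881]
ee_rot: [-0.0, 0.965, -0.262, -0.0]
force: [0.2, -0.2, -0.1]
finger_gap: 0.0683
grip_force: 0.0
```

Emit:
{"fn": "jog_arm", "kwargs": {"plan": [[[0,0,-3,0,80],[0.1,0,-6.5,0,80],[0.1,0,-10,0,80],[0.1,0,-13.5,0,80],[0.1,0,-16,0,80],[0.1,0,-17.2,0,80],[0.1,0,-17.5,0,80],[0.1,0,-17.5,0,80],[0.1,0,-17.5,0,60],[0.1,0,-17.5,0,45],[0.1,0,-17.5,0,30],[0.1,0,-17.5,0,25],[0.1,0,-17.5,0,25],[0.1,0,-17.5,0,25],[0.1,0,-17.5,0,25]]], "newtons": 40}}

```text
t: 7.82
eef_pos: [0.4295, -0.1597, 0.015]
ee_rot: [0.0, 0.965, -0.263, 0.002]
force: [-1.5, 1.9, 7.3]
finger_gap: 0.0298
grip_force: 40.6
```

```bash
python3 - <<'E'
from h import *
o=bot.observe();print(o['eef_pos'],o['ee_rot'],o['q'],o['force'],o['finger_gap'],o['grip_force'])
for n,(x0,y0,w,h) in dict(top=(320,190,60,60),side=(330,180,80,70)).items():
    c=snap(n); cv2.imwrite('pics/g_%s.png'%n,cv2.resize(c['image'][y0:y0+h,x0:x0+w,::-1],(400,400),interpolation=cv2.INTER_CUBIC))
a=cv2.imread('pics/g_top.png');b=cv2.imread('pics/g_side.png');cv2.imwrite('pics/g.png',np.hstack([a,b]))
E
```

```text
[ 0.42945889 -0.15968922  0.01501392] [ 1.44963490e-04  9.64768768e-01 -2.63094864e-01  1.51495317e-03] [-4.68233860e-01 -2.75726172e-02  2.07202450e+00  3.64503701e-04
  1.09411433e+00  1.63485371e+00] [-1.53384355  1.9063926   7.28542953] 0.029777607769219807 40.63674330711365
```

View pics/g.png

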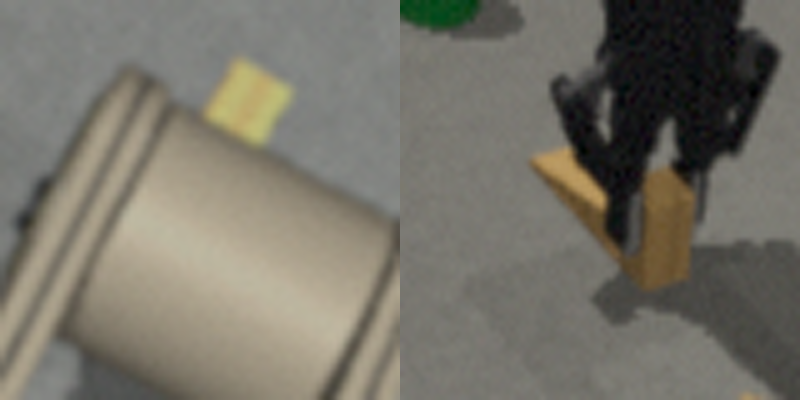

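The heel sits between the pads, gap 29.8 mm, with the tip free at left crop (250,95). Next I slide it to a staging pose in front of the bar, aligned with the bed.

Emit:
{"fn": "jog_arm", "kwargs": {"plan": [[[0.1,0.3,0.1,0.5,25],[0.5,1.4,0.1,2.3,25],[1.0,2.9,0.1,4.7,25],[1.5,4.4,0.1,7.1,25],[2.0,5.8,0.1,9.5,25],[2.5,7.3,0.1,11.9,25],[3.0,8.8,0.1,14.3,25],[3.5,10.2,0.1,16.7,25],[4.0,11.7,0.1,19.1,25],[4.5,13.1,0.1,21.5,25],[5.0,14.5,0.1,23.9,25],[5.4,15.7,0.1,25.7,25],[5.5,16.1,0.1,26.3,25],[5.5,16.1,0.1,26.3,25],[5.5,16.1,0.1,26.3,25]]]}}

```text
t: 9.17
eef_pos: [0.4838, 0.0021, 0.015]
ee_rot: [-0.0, 0.999, -0.037, 0.001]
force: [0.8, 3.5, 5.1]
finger_gap: 0.03
grip_force: 40.6
```

```bash
python3 - <<'E'
from h import *
o=bot.observe();print(o['eef_pos'],o['ee_rot'],o['force'],o['finger_gap'],o['grip_force'])
B=[]
for n,(x0,y0,w,h) in dict(top=(250,90,120,120),side=(200,170,200,110)).items():
    c=snap(n); np.savez(n+'1.npz',**c)
    B.append(cv2.resize(c['image'][y0:y0+h,x0:x0+w,::-1],None,fx=400/h if n=='top' else 2,fy=400/h if n=='top' else 2,interpolation=cv2.INTER_CUBIC))
B[1]=cv2.copyMakeBorder(B[1],0,400-B[1].shape[0],0,0,0);cv2.imwrite('pics/st.png',np.hstack(B))
E
```

```text
[0.48376676 0.00208299 0.01502983] [-2.46272568e-04  9.99323227e-01 -3.67746068e-02  8.09197849e-04] [0.84747916 3.49095711 5.1309619 ] 0.030015776933533744 40.60716927051544
```

View pics/st.png

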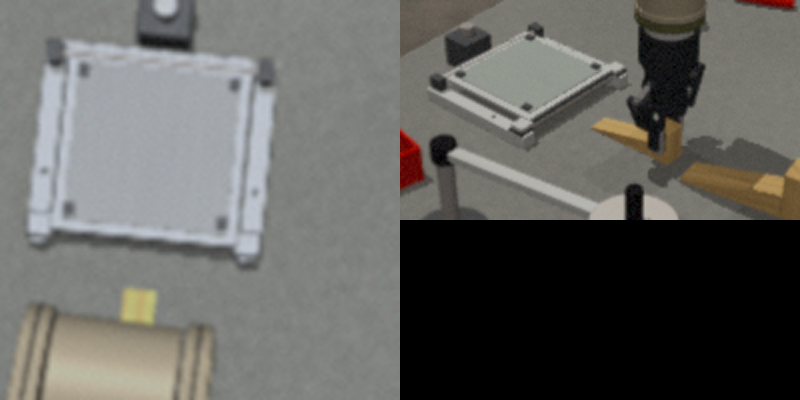

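Top view: wedge tip edge at crop (140,290), facing the bar's front edge, which runs from about (62,235) to (238,246). It lies straight and slightly left of the bar's middle.

```bash
python3 - <<'E'
from h import *
T=dict(np.load('top1.npz'));S=dict(np.load('side1.npz'))
t=lambda u,v:(u/3.3333+250-.35,v/3.3333+90-.35)
s=lambda u,v:(u/2+200-.25,v/2+170-.25)
print('tip',onz(T,t(140.5,290),.002),two(T,t(140.5,290),S,s(603-400,122)))
for n,p,z in(('tipL',(123,289),.002),('tipR',(158,292),.002),('barL',(62,235),.018),('barR',(238,246),.018),('FL',(28,241),.02),('FR',(259,263),.02),('RL',(47,45),.02),('RR',(275,66),.02)): print(n,onz(T,t(*p),z))
E
```

```text
tip [ 0.59546605 -0.00624925  0.002     ] (array([ 0.59280871, -0.00777097,  0.00444002]), np.float64(0.005518068378484398))
tipL [0.59595984 0.01001299 0.002     ]
tipR [ 0.59403701 -0.02254297  0.002     ]
barL [0.64256658 0.0670339  0.018     ]
barR [ 0.63683978 -0.09533851  0.018     ]
FL [0.63582151 0.09788055 0.02      ]
FR [ 0.62127884 -0.11497215  0.02      ]
RL [0.82031464 0.08675876 0.02      ]
RR [ 0.80678925 -0.1258553   0.02      ]
```

Emit:
{"fn": "jog_arm", "kwargs": {"plan": [[[0.5,-0.04,0,0,25],[1.3,-0.1,0,0,25],[2.1,-0.15,0,0,25],[2.9,-0.2,0,0,25],[3.7,-0.3,0,0,25],[4.5,-0.35,0,0,25],[5.3,-0.4,0,0,25],[6.1,-0.45,0,0,25],[6.9,-0.5,0,0,25],[7.7,-0.55,0,0,25],[8.3,-0.6,0,0,25],[8.5,-0.6,0,0,25],[8.5,-0.6,0,0,25],[8.5,-0.6,0,0,25]]]}}

```text
t: 10.43
eef_pos: [0.5682, -0.0053, 0.0151]
ee_rot: [0.0, 0.999, -0.038, 0.0]
force: [-2.8, 0.5, 6.4]
finger_gap: 0.0293
grip_force: 40.1
```

Emit:
{"fn": "jog_arm", "kwargs": {"plan": [[[0.3,0,0,0,25],[0.6,-0.05,0,0,25],[0.9,-0.05,0,0,25],[1.2,-0.1,0,0,25],[1.5,-0.1,0,0,25],[1.8,-0.15,0,0,25],[2.1,-0.15,0,0,25],[2.4,-0.2,0,0,25],[2.7,-0.2,0,0,25],[3.0,-0.25,0,0,25],[3.2,-0.25,0,0,25],[3.2,-0.25,0,0,25],[3.2,-0.25,0,0,25],[3.2,-0.25,0,0,25],[3.2,-0.25,0,0,25],[3.2,-0.25,0,0,25]]]}}

```text
t: 11.77
eef_pos: [0.5981, -0.0075, 0.015]
ee_rot: [0.0, 0.999, -0.037, -0.002]
force: [-13.3, 0.7, 16.9]
finger_gap: 0.0296
grip_force: 41.1
```

```bash
python3 - <<'E'
from h import *
o=bot.observe();print(o['t'],o['eef_pos'],o['ee_rot'],o['force'],o['finger_gap'],o['grip_force'])
S0=dict(np.load('side1.npz'))['image']; c=snap('side');np.savez('side2.npz',**c)
f=lambda i:cv2.resize(i[175:275,205:325,::-1],(400,333),interpolation=cv2.INTER_CUBIC)
cv2.imwrite('pics/end.png',np.hstack([f(S0),f(c['image'])]))
E
```

```text
11.7667 [ 0.59805386 -0.00754051  0.01498416] [ 4.84987820e-05  9.99295271e-01 -3.74825139e-02 -2.00494111e-03] [-13.25887485   0.69169288  16.94246326] 0.029598974925570957 41.139875650405884
```

View pics/end.png

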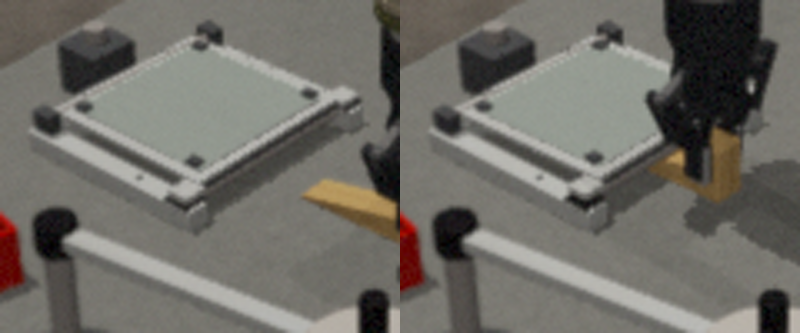

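The right panel (after) shows the wedge under the bar and the plate's near-left dot shifted from crop (196,160) to (195,156), with a wider dark gap under the ear, so the bar has lifted. I'll quantify it.

```bash
python3 - <<'E'
from h import *
A=dict(np.load('side1.npz'));B=dict(np.load('side2.npz'))
g=lambda c:cv2.cvtColor(c['image'],cv2.COLOR_RGB2GRAY)
a,b=[cv2.resize(g(c),None,fx=8,fy=8,interpolation=cv2.INTER_CUBIC) for c in(A,B)]
for nm,(u,v),w,h in(('dot FL',(263.7,223),6,4),('ear',(260,231.5),5,4),('rear dot',(230,207),5,4),('frame fixed',(246,229),4,4)):
    u,v=int(u*8),int(v*8);w*=8;h*=8
    r=cv2.matchTemplate(b[v-h-32:v+h+32,u-w-32:u+w+32],a[v-h:v+h,u-w:u+w],cv2.TM_CCOEFF_NORMED)
    m=cv2.minMaxLoc(r);print(nm,(np.array(m[3])-32)/8,round(m[1],3))
P=np.array([[.655,.06,.035],[.655,.06,.040]]);q=proj(A,P);print('5mm at front:',q[1]-q[0],q[0])
o=bot.observe();print(o['force'],o['ft_torque'])
E
```

```text
dot FL [-0.125 -1.25 ] 0.981
ear [ 0.    -1.125] 0.947
rear dot [0. 0.] 0.972
frame fixed [0. 0.] 0.999
5mm at front: [-0.06829326 -1.57349508] [266.28740309 224.8212061 ]
[-13.38340243   1.63498442  17.29644221] [0.23117235 1.86648157 0.01765444]
```

Lift measures about 4.3 mm, the frame hasn't moved and the arm is still, so I'm handing in.

```bash
python3 -c "
from h import *
print(bot.observe()['joint_velocities']); print(finish_job())"
```

```text
[-0.00114418  0.00106813 -0.00055761 -0.00094099  0.00020751 -0.0011058 ]
the job is handed in; nothing more can be done
None
```

I've handed the job in (no verdict came back): I swung the lamp arm about 77° towards the robot and slid the wedge straight under the middle of the front bar. The bar sits about 4.3 mm off its rests by the side camera, and the gripper is still holding the wedge.

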